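# Open the ratchet stop of the pouch tray

## Task

Open the pouch tray up for longer pouches: with the fingertips, press down the sprung release pad on the sliding stop and, keeping it pressed, push the stop back along its bar, away from the short pouch, until it is fully home at the end of the bar. Nothing needs grasping: do not force the ratchet, do not pick up or shift the pouch in the tray or the things lying around, and finish clear of everything with the release sprung up again.

Things in the scene. Friction and masses are not known exactly. Their poses are not given: they have to be found in the camera images.
- pouch_tray: fixed aluminium pouch tray, 260 mm along its y, 90 mm along its x, level on 6 mm feet; origin under the centre of its 8 mm floor, 6 mm above the worktop. A level steel bar, toothed below, lies along y at local x +30 mm, its top 38 mm above the origin, between two grey posts (42 mm high, y +-123 mm). Fixed end plate, 43 mm high, at y -127 mm. The stop opens toward local +y.
- jaw (a joint): place of the sliding stop along the bar, m: 0 = 60 mm gap to the fixed end plate (carriage centre at tray y -34 mm), 0.120 = fully back at the tray's +y post. Grey carriage 60 mm long, 30 mm wide, top 49 mm above the tray's origin; jaw plate 46 mm high at its -y end. Slides with about 1.2 N friction when released, else the ratchet blocks it toward +y.
- release (a joint): how far the release pad is pressed, m: 0 to 0.008 (stop). Sprung: about 3 N at 0, 6.5 N fully down; rises again when let go. At rest it reads 0 to 0.003, as the pawl meets the teeth; the ratchet is free when pressed past 0.0035, safely at 0.005 or more.
- release_top (a point): centre of the top of the release pad: white, ribbed, on the carriage over the bar (2 mm to -y of the carriage's centre), 26 mm across the bar, 40 mm along it, 60 mm above the tray's origin when up. Press straight down; it moves with the stop. Axes are the tray's.
- fin_face (a point): on the grey upright fin at the +y end of the pad, on its face toward -y (over the pad), 73 mm above the tray's origin. Fin 34 mm across the bar, 7 mm thick, top at 86 mm; its face is 24 mm to +y of the pad's centre; moves with the stop (at tray y 108 mm when fully back). A fingertip standing on the pad pushes the stop by this face.
- bar_end (a point): where the +y end of the carriage comes to rest when the stop is fully back: at the inner face of the +y post, 44 mm above the tray's origin. Fixed in the tray.
- short_pouch: pale yellow flat pouch, 42 x 60 x 12 mm, lying loose on the tray floor between the fixed end plate and the stop; origin at the centre of its underside. To be left there.
- long_pouch: white-blue flat pouch, 55 x 100 x 12 mm, loose on the worktop to the left behind; origin at the centre of its underside. Bystander.
- tape_roll: cream roll of tape, 68 mm across, 19 mm high, loose on the worktop to the right behind; origin at the centre of its underside. Bystander.
- needle_carton: small white and blue carton, 62 x 95 x 22 mm, loose on the worktop to the right; origin at the centre of its underside. Bystander.

How it is judged (in metres and radians):
On the way, in this order (a step that is already met when the one before it is completed fails the run):
1. the release pad is pressed down, the stop still near its start (value of joint release above 0.004 m and value of joint jaw below 0.07 m), for 0.1 s.
2. the stop is pushed fully back along its bar (value of joint jaw above 0.114 m), for 0.1 s.
At the end, for the whole second after the job is handed in: The stop stands within 6 mm of the end of its travel, at rest, with the release pad up again (pressed less than 3.5 mm); the short pouch lies on the tray floor, and it and the three bystanders are within 20 mm of where they were (value of joint jaw above 0.114 m and value of joint release below 0.0035 m and not (velocity of joint jaw above 0.01 m/s) and velocity of joint jaw above -0.01 m/s and z of short_pouch in the frame of pouch_tray below 0.014 m and distance of each of short_pouch, long_pouch, tape_roll, needle_carton from where it was at the start of the episode below 0.02 m); the robot touches nothing.
It fails at once if the short pouch is lifted or shoved about (distance of short_pouch from where it was at the start of the episode above 0.03 m or z of short_pouch in the frame of pouch_tray above 0.025 m).
It fails at once if a thing standing around is lifted, carried or knocked away (distance of any of long_pouch, tape_roll, needle_carton from where it was at the start of the episode above 0.03 m).
It fails at once if the tray or its stop is forced: more than 60 N between the fingers and the tray, stop or release pad (contact force between the fingers and pouch_tray above 60 N).
It fails at once if the tray or its stop is worked with the arm or the gripper's body instead of the fingers (over 5 N) (contact force between the arm and pouch_tray above 5 N).
It also fails if it takes over 38 s, if anything falls off the work surface, if the arm or the gripper's body presses on something with over 40 N, if the wrist force passes 120 N, or if a joint passes its speed limit or range.

## Robot

A 7-joint arm with a two-finger parallel gripper is mounted at the origin on a cart in front of the work surface, level with it; the furniture and walls round the work are solid. World frame = base frame: x ahead of the robot, y to its left, z up, the work surface at z = 0. Lengths are in mm, angles in rad, forces in N, time in s.
With the tool pointing down it reaches from about 400 to 850 mm from the base axis. Payload 4.4 kg.
Tool frame: the origin (TCP) lies midway between the tips of the shut fingers; the grasp point (between the pads) lies 19 mm behind it; z points along the fingers, y is the line along which they close (so a half turn about z gives the same grasp; the last joint's range is limited). The gripper opens to 94 mm and grips with 3 to 60 N. Pads are 16 mm wide; open, the fingers measure 119 mm over their backs; the gripper's body (75 mm by 177 mm) begins 78 mm behind the grasp point.
Start: joints at [1.1, 0.628, 0.038, 1.517, -0.027, 0.996, -0.02], TCP at [256.022, -597.47, 205.478] pointing down, gripper open.
Joint ranges: [-3.06, 3.06], [-0.37, 2.12], [-1.25, 1.32], [0.18, 2.47], [-1.1, 4.24], [0.23, 1.98], [-2.94, 2.94]. Speed limits (rad/s): [2.57, 2.57, 3.14, 3.14, 3.14, 3.14, 3.14].

## Interface

Orientations are given as a unit quaternion [w, x, y, z].
In Python, from workcell import * gives the robot as it stands.
- The arm moves only by the shell command python3 -m crank 'ROWS' [FORCE]. ROWS is JSON, a list of rows, each a list of 3 entries, a list of its own where there are three numbers: the shift along the world's x, y, z in cm, then the turn about the world's z in rad, then the gripper's target within -1 to 1 (shut at 1, half-way at 0, fully open at -1). In form: [[[x, y, z], turn, hand], ...]. A call has exactly 8 rows; each row is the pose to reach, as a shift and turn from the pose commanded when the call began; what a row does not reach only later rows make up. A row lasts 1/10 s, in which the tool goes at most 50 mm and 8.59 degrees, less where a joint would pass 70% of its speed; a pose out of reach is approached as far as the arm can. A call with a gripper value outside its range is refused whole. The fingers move at their own pace and stop on an object; FORCE is the grip in N (left out, the last holds). Time passes only in rows, so rows that repeat a pose let the fingers close, or fill a call up. It gives the time, the measured TCP pose, the force, the opening and the grip force at its end, in the units of the state.
- observe(): the state, without advancing time (a new reading comes with each control period).
- camera(name): name is "side" or "top"; returns a dict with "img" (480x640x3 uint8, red, green, blue), "range_z" (480x640 float32, mm along the optical axis (not along the pixel's ray), 0 where there is no reading), "intrinsics" (3x3 intrinsics, pixels), "k1" (the pictures are not rectified: a ray, as slopes to the right and down, at radius r is drawn at 1 + k1 r^2 times it, then the intrinsics apply), "world_from_camera" (4x4, takes a point from camera to world coordinates). Camera axes: x right, y down, z forward; pixel columns grow to the right and rows downward; lengths in mm; the calibration is good to about 2 mm. A picture is of the moment at which its call begins.
- hand_in(): hands the job in; it is judged then, once.
The state is a dict: "t": time; "qpos": joint angles; "qvel": joint speeds; "tau": joint torques, N m; "tool_pos": TCP position; "eef_rot": TCP orientation; "contact_force": force on the tool from outside, world axes, zero at the start; "torque": the same for the moment, N m; "grip_width": finger opening in mm; "grasp_force": force on a finger pad.
Only numpy, scipy, OpenCV 4.12 (cv2) and the standard library are available. Lean on these libraries where they do the work, as an engineer would, in place of code of your own. Each camera call takes 0.05 s, during which the arm holds its last target. There are 200 camera calls.

## Working session

There is one attempt and no reset: what is moved stays moved. The work goes in short steps, Python scripts to look and compute and a shell command to move; the robot and the scene stay as the last step left them, time stands still between calls to the robot, and variables do not carry over. Pictures are saved under pics/ and viewed, at most 10 in all, crops included, and the job is handed in when it is done.

```bash
mkdir -p pics
python3 - <<'E'
from workcell import *
import cv2,numpy as np
s=observe();print(s['t'],s['tool_pos'],s['eef_rot'],s['grip_width'])
for n in("top","side"):
    c=camera(n);np.savez(f"{n}0.npz",**c);cv2.imwrite(f"pics/{n}0.png",c["img"][:,:,::-1])
    print(n,c["intrinsics"].tolist(),c["k1"],c["world_from_camera"].round(3).tolist())
E
```

```text
0.0 [ 255.74812376 -596.86363244  204.57864844] [-8.99491525e-04  9.79586045e-01  2.01023192e-01 -2.18416281e-04] 93.69195404809405
top [[570.1258370454308, 0.0, 318.02396620401083], [0.0, 570.1258370454308, 234.31717205558795], [0.0, 0.0, 1.0]] 0.019004022526703326 [[0.008, -0.988, 0.156, 325.039], [-1.0, -0.006, 0.012, 15.302], [-0.011, -0.156, -0.988, 1276.767], [0.0, 0.0, 0.0, 1.0]]
side [[561.6489526284441, 0.0, 322.55604035183563], [0.0, 561.6489526284441, 241.50285988075055], [0.0, 0.0, 1.0]] -0.1705784372294667 [[0.98, -0.172, 0.098, 416.393], [-0.198, -0.83, 0.521, -503.48], [-0.008, -0.53, -0.848, 961.218], [0.0, 0.0, 0.0, 1.0]]
```

View pics/top0.png

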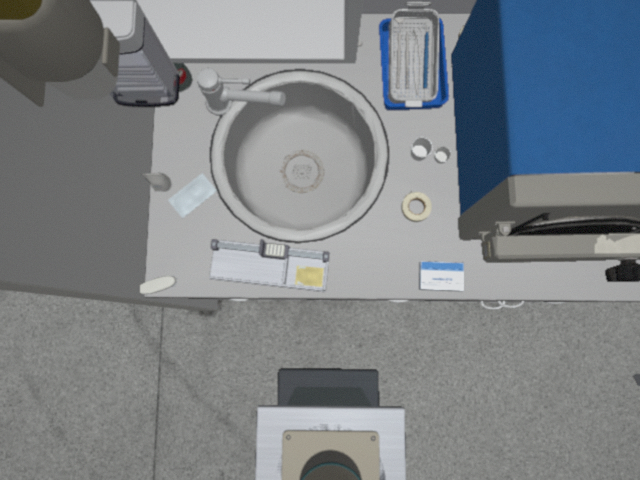

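View pics/side0.png

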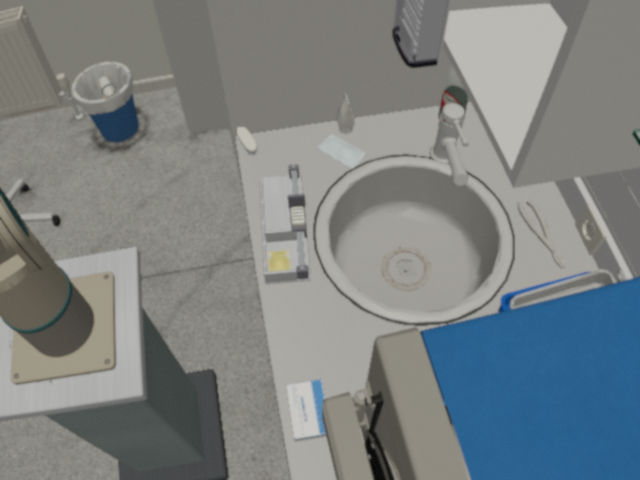

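Top view: the tray is at about (212–328, 240–290), with posts at (214,244) and (326,256), white pad at (276,250) and fin at (263,249). The pouch is at (310,276). In the side view the pad is at (298,214), and the posts are at (294,171) and (302,268).

```bash
cat > h.py <<'E'
import numpy as np,cv2
def ray(c,u,v):
    K=c["intrinsics"];d=np.array([(u-K[0,2])/K[0,0],(v-K[1,2])/K[1,1]]);p=d.copy()
    for _ in range(10):p=d/(1+float(c["k1"])*(p@p))
    W=c["world_from_camera"];return W[:3,3],W[:3,:3]@np.r_[p,1]
def onz(c,u,v,z):
    o,d=ray(c,u,v);return o+d*(z-o[2])/d[2]
def dep(c,u,v):
    o,d=ray(c,u,v);return o+d*float(c["range_z"][int(round(v)),int(round(u))])
E
python3 - <<'E'
from h import *
t=dict(np.load("top0.npz"));s=dict(np.load("side0.npz"))
A=cv2.resize(t["img"][230:300,200:340],None,fx=5.6,fy=5.6,interpolation=cv2.INTER_CUBIC)[:,:,::-1]
cv2.imwrite("pics/t1.png",A)
B=cv2.resize(s["img"][155:290,250:320],None,fx=4.4,fy=4.4,interpolation=cv2.INTER_CUBIC)[:,:,::-1]
cv2.imwrite("pics/s1.png",B)
for u,v in[(214,244),(326,256),(263,249),(276,250),(240,266),(350,280)]:print(u,v,dep(t,u,v).round(1))
for u,v in[(294,171),(302,268),(298,214),(296,201),(278,215)]:print('s',u,v,dep(s,u,v).round(1))
E
```

```text
214 244 [495.4 256.1  49.6]
326 256 [470.8  12.3  49.8]
263 249 [481.  145.7  81.4]
276 250 [480.9 119.3  67.6]
240 266 [451.2 203.2  15.2]
350 280 [423.  -41.8   0.8]
s 294 171 [498.2 243.6  43.8]
s 302 268 [472.7   7.1  50.4]
s 298 214 [485.6 119.   64.8]
s 296 201 [486.8 146.5  70.4]
s 278 215 [449.  162.3  11. ]
```

View pics/t1.png

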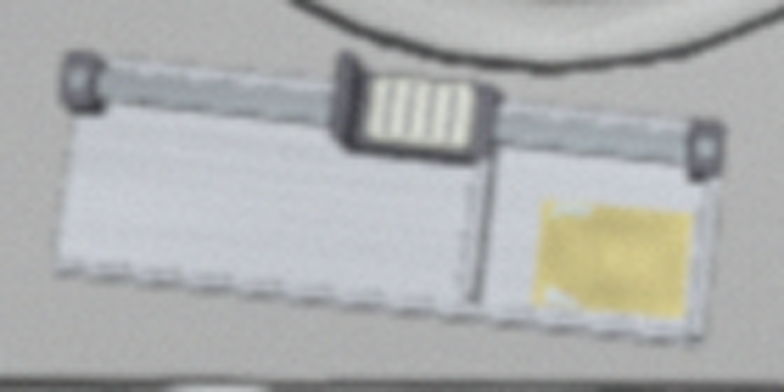

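View pics/s1.png

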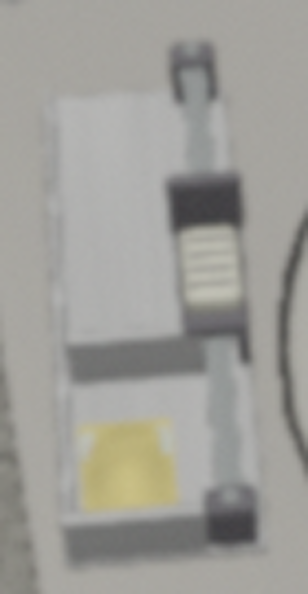

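The crops show: top-view posts centred at crop (83,82) and (706,148), with the pad spanning (365–475, 78–148), centre (420,111). In the side view the pad is centred at crop (212,264), with posts at (192,58) and (230,497).

Run:
```python
from h import *
t=dict(np.load("top0.npz"));s=dict(np.load("side0.npz"))
T=lambda a,b:(200+a/5.6-.4,230+b/5.6-.4)
S=lambda a,b:(250+a/4.4-.4,155+b/4.4-.4)
P=[onz(t,*T(83,82),48),onz(t,*T(706,148),48)]
Q=[onz(s,*S(192,55),48),onz(s,*S(230,497),48)]
for a in(P,Q):
    d=a[0]-a[1];print(a[0].round(1),a[1].round(1),np.linalg.norm(d).round(1),np.degrees(np.arctan2(-d[0],d[1])).round(2))
print('pad',onz(t,*T(420,111),66).round(1),onz(s,*S(212,264),66).round(1))
print('fintop',onz(t,*T(347,80),92).round(1),'padends',onz(t,*T(365,108),66),onz(t,*T(475,114),66))
```

```text
[495.1 255.5  48. ] [471.  13.  48.] 243.7 -5.69
[498.  250.9  48. ] [472.7   9.4  48. ] 242.8 -5.98
pad [482.3 122.5  66. ] [484.9 116.8  66. ]
fintop [490.5 147.8  92. ] padends [483.32079196 143.59062444  66.        ] [481.29236681 101.43192566  66.        ]
```

Run:
```python
from h import *
t=dict(np.load("top0.npz"))
P=np.array([dep(t,u,v) for v in range(150,360,3) for u in range(200,640,3) if t["range_z"][v,u]>0])
for y in range(-600,260,60):
    m=(abs(P[:,1]-y)<30)&(P[:,2]>60)&(P[:,0]>200);q=P[m]
    if len(q):print(y,'minx',q[:,0].min().round(),'zmax',q[:,2].max().round(),'zmin',q[:,2].min().round())
```

```text
-600 minx 503.0 zmax 212.0 zmin 212.0
-540 minx 411.0 zmax 321.0 zmin 109.0
-480 minx 429.0 zmax 395.0 zmin 94.0
-420 minx 449.0 zmax 395.0 zmin 98.0
-360 minx 447.0 zmax 396.0 zmin 178.0
-300 minx 446.0 zmax 396.0 zmin 60.0
120 minx 470.0 zmax 95.0 zmin 60.0
180 minx 469.0 zmax 94.0 zmin 72.0
```

```bash
python3 -m crank '[[[0.5,4,0],-0.05,1],[[1,8,0],-0.1,1],[[2,12,0],-0.15,1],[[3,16,0],-0.2,1],[[4,20,0],-0.25,1],[[5,24,0],-0.3,1],[[6,28,0],-0.35,1],[[7.5,32,0],-0.4,1]]' 20
python3 -m crank '[[[2,4,0],0,1],[[4,8,0],0,1],[[6,12,0],0,1],[[8,16,-1],-0.02,1],[[10,20,-2],-0.05,1],[[12,24,-3],-0.08,1],[[13.5,28,-4],-0.1,1],[[14.5,32,-5],-0.1,1]]'
```

```text
t: 0.9
tool_pos: [330.5, -275.8, 205.3]
eef_rot: [-0.0, 1.0, 0.001, -0.0]
contact_force: [0.7, 0.8, -0.1]
grip_width: 33.5
grasp_force: 0.0
t: 1.7
tool_pos: [476.9, 44.4, 154.9]
eef_rot: [0.0, 0.999, -0.048, 0.0]
contact_force: [1.1, -0.3, -0.1]
grip_width: 0.6
grasp_force: 0.0
```

```bash
python3 -m crank '[[[0.2,2.5,0],0,1],[[0.4,5,0],0,1],[[0.6,7.5,0],0,1],[[0.6,7.5,-2],0,1],[[0.6,7.5,-4],0,1],[[0.6,7.5,-5],0,1],[[0.6,7.5,-5.2],0,1],[[0.6,7.5,-5.2],0,1]]'
python3 - <<'E'
from workcell import *
import cv2,numpy as np
c=camera("side");A=c["img"][140:290,230:380];B=camera("top")["img"][190:310,200:340]
r=lambda i:cv2.resize(i,(400,int(400*i.shape[0]/i.shape[1])),interpolation=cv2.INTER_CUBIC)
a,b=r(A),r(B);o=np.zeros((400,800,3),np.uint8);o[:a.shape[0],:400]=a[:400];o[:b.shape[0],400:]=b
cv2.imwrite("pics/n2.png",o[:,:,::-1]);print(observe()['tool_pos'])
E
```

```text
t: 2.5
tool_pos: [482.0, 117.3, 103.4]
eef_rot: [0.0, 0.999, -0.048, -0.0]
contact_force: [-0.1, -0.5, -0.1]
grip_width: 0.5
grasp_force: 0.0
[482.5692763  117.43877753 104.0926015 ]
```

View pics/n2.png

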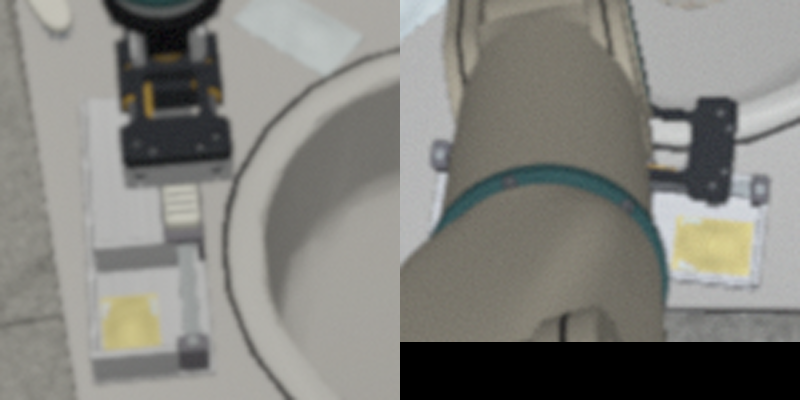

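The side view shows the closed gripper above the pad, with four ribs still visible at (182,205). The tips themselves are hidden, so I'll descend and watch the force.

```bash
python3 -m crank '[[[0.1,0.2,-0.6],0,1],[[0.1,0.2,-1.2],0,1],[[0.1,0.2,-1.8],0,1],[[0.1,0.2,-2.2],0,1],[[0.1,0.2,-2.6],0,1],[[0.1,0.2,-3],0,1],[[0.1,0.2,-3],0,1],[[0.1,0.2,-3],0,1]]'
python3 -m crank '[[[0,0,-0.1],0,1],[[0,0,-0.2],0,1],[[0,0,-0.3],0,1],[[0,0,-0.4],0,1],[[0,0,-0.5],0,1],[[0,0,-0.6],0,1],[[0,0,-0.7],0,1],[[0,0,-0.7],0,1]]'
```

```text
t: 3.4
tool_pos: [483.0, 119.5, 73.4]
eef_rot: [0.0, 0.999, -0.048, -0.0]
contact_force: [0.2, -0.7, -0.6]
grip_width: 0.5
grasp_force: 0.0
t: 4.2
tool_pos: [482.9, 119.5, 66.3]
eef_rot: [0.0, 0.999, -0.048, -0.0]
contact_force: [-0.9, 0.5, -0.0]
grip_width: 0.4
grasp_force: 0.0
```

```bash
python3 -m crank '[[[0,0,-0.1],0,1],[[0,0,-0.15],0,1],[[0,0,-0.2],0,1],[[0,0,-0.25],0,1],[[0,0,-0.3],0,1],[[0,0,-0.35],0,1],[[0,0,-0.4],0,1],[[0,0,-0.4],0,1]]'
```

```text
t: 5.0
tool_pos: [483.1, 119.5, 62.5]
eef_rot: [0.0, 0.999, -0.048, 0.0]
contact_force: [-1.6, -0.3, 4.2]
grip_width: 0.3
grasp_force: 2.1
```

```bash
python3 -m crank '[[[0,0,-0.1],0,1],[[0,0,-0.15],0,1],[[0,0,-0.2],0,1],[[0,0,-0.25],0,1],[[0,0,-0.3],0,1],[[0,0,-0.35],0,1],[[0,0,-0.4],0,1],[[0,0,-0.4],0,1]]'
```

```text
t: 5.8
tool_pos: [483.1, 119.5, 58.5]
eef_rot: [-0.0, 0.999, -0.048, 0.0]
contact_force: [-1.2, -0.2, 6.1]
grip_width: 0.7
grasp_force: 3.0
```

```bash
python3 -m crank '[[[0.03,0.3,0],0,1],[[0.06,0.6,0],0,1],[[0.09,0.9,0],0,1],[[0.12,1.2,0],0,1],[[0.17,1.7,0],0,1],[[0.22,2.2,0],0,1],[[0.27,2.7,0],0,1],[[0.3,3,0],0,1]]'
```

```text
t: 6.6
tool_pos: [486.2, 149.6, 58.6]
eef_rot: [0.0, 0.999, -0.048, 0.0]
contact_force: [-0.2, -2.1, 5.4]
grip_width: 0.4
grasp_force: 3.0
```

```bash
python3 -m crank '[[[0.08,0.8,0],0,1],[[0.16,1.6,0],0,1],[[0.24,2.4,0],0,1],[[0.32,3.2,0],0,1],[[0.4,4,0],0,1],[[0.48,4.8,0],0,1],[[0.56,5.6,0],0,1],[[0.6,6,0],0,1]]'
```

```text
t: 7.4
tool_pos: [492.4, 210.0, 58.6]
eef_rot: [-0.0, 0.999, -0.047, 0.0]
contact_force: [-0.8, -1.3, 6.7]
grip_width: 0.7
grasp_force: 3.0
```

```bash
python3 -m crank '[[[0.03,0.3,0],0,1],[[0.06,0.6,0],0,1],[[0.08,0.8,0],0,1],[[0.1,1,0],0,1],[[0.12,1.2,0],0,1],[[0.13,1.3,0],0,1],[[0.14,1.4,0],0,1],[[0.14,1.4,0],0,1]]'
```

```text
t: 8.2
tool_pos: [493.4, 221.7, 58.4]
eef_rot: [0.001, 0.999, -0.048, -0.0]
contact_force: [-0.7, -3.7, 6.2]
grip_width: 0.7
grasp_force: 3.0
```

```bash
python3 -m crank '[[[0.02,0.2,0],0,1],[[0.03,0.3,0],0,1],[[0.04,0.4,0],0,1],[[0.05,0.5,0],0,1],[[0.06,0.6,0],0,1],[[0.06,0.6,0],0,1],[[0.06,0.6,0],0,1],[[0.06,0.6,0],0,1]]'
```

```text
t: 9.0
tool_pos: [494.0, 227.7, 58.5]
eef_rot: [0.001, 0.999, -0.048, -0.0]
contact_force: [-0.3, -4.7, 6.3]
grip_width: 0.8
grasp_force: 3.0
```

```bash
python3 -m crank '[[[0.02,0.2,0],0,1],[[0.03,0.3,0],0,1],[[0.04,0.4,0],0,1],[[0.05,0.5,0],0,1],[[0.06,0.6,0],0,1],[[0.06,0.6,0],0,1],[[0.06,0.6,0],0,1],[[0.06,0.6,0],0,1]]'
```

```text
t: 9.8
tool_pos: [494.3, 230.2, 58.4]
eef_rot: [0.003, 0.999, -0.049, -0.001]
contact_force: [-1.5, -10.4, 9.7]
grip_width: 0.4
grasp_force: 6.6
```

The force built to 10 N at y≈230, the predicted end of travel (≈227). I'll lift straight up so nothing drags the stop back, then look.

```bash
python3 -m crank '[[[0,-0.1,0.3],0,1],[[0,-0.2,0.7],0,1],[[0,-0.3,1.1],0,1],[[0,-0.5,1.6],0,1],[[0,-0.8,2.2],0,1],[[0,-1.2,3.2],0,1],[[0,-1.2,5],0,1],[[0,-1.2,8],0,1]]'
python3 -m crank '[[[-1,-4,3],0,1],[[-2,-8,6],0,1],[[-3,-12,8],0,1],[[-4,-16,8],0,1],[[-5,-20,8],0,1],[[-6,-24,8],0,1],[[-6,-28,8],0,1],[[-6,-30,8],0,1]]'
python3 - <<'E'
from workcell import *
import cv2,numpy as np
from h import *
c=camera("side");t=camera("top")
A=c["img"][130:290,230:390];B=t["img"][190:310,200:340]
r=lambda i:cv2.resize(i,(400,int(400*i.shape[0]/i.shape[1])),interpolation=cv2.INTER_CUBIC)
a,b=r(A),r(B);o=np.zeros((400,800,3),np.uint8);o[:a.shape[0],:400]=a[:400];o[:b.shape[0],400:]=b
cv2.imwrite("pics/n3.png",o[:,:,::-1]);np.savez("side1.npz",**c);np.savez("top1.npz",**t)
E
```

```text
t: 10.6
tool_pos: [493.8, 223.6, 138.8]
eef_rot: [0.0, 0.999, -0.047, -0.001]
contact_force: [0.7, 0.6, 0.1]
grip_width: 0.3
grasp_force: 0.0
t: 11.4
tool_pos: [434.6, -79.7, 219.7]
eef_rot: [0.0, 0.999, -0.049, 0.001]
contact_force: [0.2, 0.1, -0.5]
grip_width: 0.4
grasp_force: 0.0
```

View pics/n3.png

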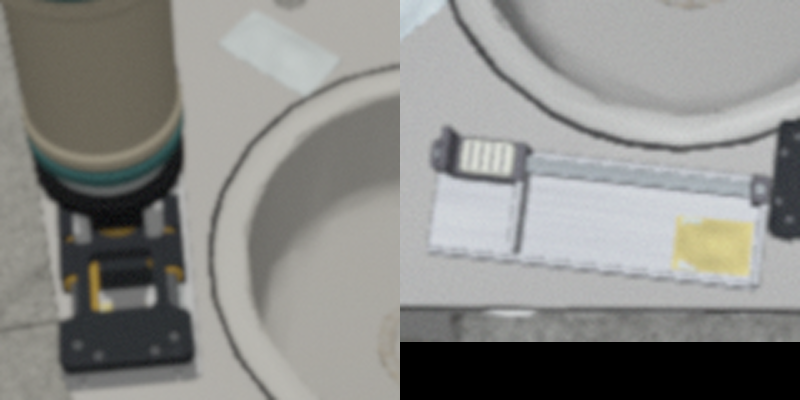

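The top view shows the carriage against the left post, with the pad at crop (487,157), i.e. pixel (230.4,245), and the pouch unmoved. I'll check the distance numerically.

Run:
```python
from h import *
t=dict(np.load("top1.npz"));t0=dict(np.load("top0.npz"))
def pad(c,x0,x1,q=.9):
    i=c["img"].astype(int)[236:262,x0:x1]
    m=((i[...,0]-i[...,2]>6)&(i.min(-1)>130)).astype(np.uint8);n,l,s,k=cv2.connectedComponentsWithStats(m)
    j=1+s[1:,4].argmax();print(s[j]);return k[j]+[x0,236]
a,b=pad(t0,262,290),pad(t,216,244);print(a,b)
A,B=onz(t0,*a,66),onz(t,*b,66);print(A,B,np.linalg.norm(B-A))
y=np.array([.101,.995]);R=onz(t0,325.7,256,48)
print('pad from -y post (exp 207):',(B-R)[:2]@y,'height',dep(t,*b)[2],dep(t0,*a)[2])
```

```text
[16 15  1  1  1]
[21 11  2  2  2]
[278. 251.] [237.5 247.5]
[478.94801738 115.15126753  66.        ] [485.92269075 202.1973082   66.        ] 87.32502083354541
pad from -y post (exp 207): 189.84571557542242 height 59.77465840868831 70.3232725343812
```

The colour mask was too strict and returned only specks, so I'll take one magnified look.

Run:
```python
from h import *
t=dict(np.load("top1.npz"))
cv2.imwrite("pics/z.png",cv2.resize(t["img"][230:270,205:265],None,fx=12,fy=12,interpolation=cv2.INTER_CUBIC)[:,:,::-1])
R=onz(t,325.7,256,48);y=np.array([.101,.995])
for u in(229.5,230,230.5,231):print(u,(onz(t,u,245,66)-R)[:2]@y)
g=np.median([dep(t,u,v)[2] for u in range(228,234) for v in range(243,248)]);print('pad z',g)
```

```text
229.5 207.64116104782434
230 206.5732849930441
230.5 205.5054127131924
231 204.43754430087242
pad z 63.95637269940835
```

View pics/z.png

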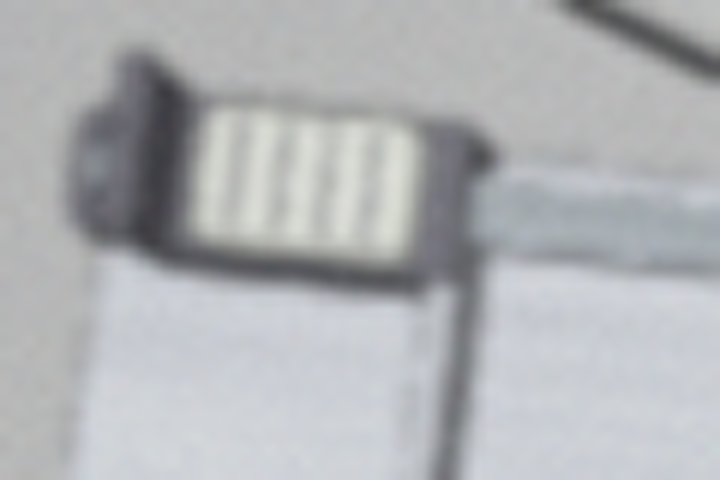

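The carriage butts against the post. The pad centre at crop (306,184) gives 205.5 mm against 207 expected, and its height of 64 mm shows it has sprung up.

```bash
python3 -c "
from workcell import *
print(hand_in())"
```

```text
the job is handed in; nothing more can be done
None
```

The job is handed in, though hand-in returned no verdict: the stop measures about 2 mm or less from the end of its bar, the release has sprung up, the pouch looks unmoved, and the arm is clear; I did not re-measure the three bystanders.

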